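# Chock the rolling pin on the sloping draining board

### The arm

A 6-joint arm with a two-finger parallel gripper is mounted at the origin on a cart in front of the work surface, level with it; the furniture and walls round the work are solid. World frame = base frame: x ahead of the robot, y to its left, z up, the work surface at z = 0. Lengths are in m, angles in rad, forces in N, time in s.
With the tool pointing down it reaches from about 0.325 to 0.925 m from the base axis. Payload 3.1 kg.
Tool frame: the origin (TCP) lies midway between the tips of the shut fingers; the grasp point (between the pads) lies 19 mm behind it; z points along the fingers, y is the direction in which the jaws open and shut (so a half turn about z gives the same grasp; the last joint's range is limited). The gripper opens to 85 mm and grips with 20 to 120 N. Pads are 22 mm wide; open, the fingers measure 114 mm over their backs; the gripper's body (76 mm by 85 mm) begins 54 mm behind the grasp point. The pads swing forward as they close: fully open they stand 13 mm farther back than shut.
Start: joints at [1.166, 0.217, 1.613, -0, 1.311, -0.112], TCP at [0.18, 0.598, 0.205] pointing down, gripper open.
Joint ranges: [-2.75, 2.75], [-0.78, 2.1], [0.31, 2.55], [-1.13, 4.27], [0.13, 2.63], [-2.58, 2.58]. Speed limits (rad/s): [2.79, 2.79, 3.14, 3.14, 3.14, 3.14].

### API

Orientations are given as a unit quaternion [x, y, z, w].
In Python, from cell import ctrl gives the robot as it stands. The module is installed in compiled form; this text tells all that it offers.
- The arm moves only by the shell command python3 -m jog 'ROWS' [FORCE]. ROWS is JSON, a list of rows, each a list of 5 numbers: the shift along the tool's x, y, z in mm, then the turn about the tool's z in degrees, then the opening in per cent of the stroke, from 0 (shut) to 100 (fully open). A call has 1 to 12 rows; each row shifts and turns the commanded pose from where the row before left it, along the tool's axes as they then stand; what a row does not reach is not made up. A row lasts 1/8 s, in which the tool goes at most 62.5 mm and 10.7 degrees, less where a joint would pass 70% of its speed; a pose out of reach is approached as far as the arm can. A call is refused whole if a number of a shift passes 62.5 or a number of a turn 10.7, either way. A call with a gripper value outside its range is refused whole. The fingers move at their own pace and stop on an object; FORCE is the grip in N (left out, the last holds). Time passes only in rows, so rows that do not move let the fingers close. It gives the time, the measured TCP pose, the force and the opening at its end, in the units of the state.
- ctrl.read_state(): the state, without advancing time (a new reading comes with each control period).
- ctrl.capture(name): name is "scene" or "top" or "wrist"; returns (picture, depth): 400x640x3 uint8, blue, green, red; 400x640 float32, m along the optical axis (not along the pixel's ray), 0 where there is no reading.
- ctrl.calibration(name): a dict with "fx", "fy", "cx", "cy" (pixels), "T" (4x4, takes a point from camera to world coordinates); the wrist camera has in their place "T_tool_cam" (4x4, takes a point from camera to tool coordinates, whose origin is the TCP and whose axes are the flange's). Camera axes: x right, y up, looking along -z (the intrinsics and any distortion apply to the point x, -y, -z); pixel columns grow to the right and rows downward; lengths in m; the calibration is good to about 2 mm. A picture is of the moment at which its call begins: read the wrist's pose just before it. calibration takes no time and is no camera call.
- ctrl.close_job(): hands the job in, once; it reports no verdict.
The state is a dict: "clock": time; "qpos": joint angles; "joint_velocities": joint speeds; "tau": joint torques, N m; "tool_pos": TCP position; "ee_rot": TCP orientation; "contact_force": force on the tool from outside, world axes, zero at the start; "torque": the same for the moment, N m; "opening": finger opening in m.
Only numpy, scipy, OpenCV 4.12 (cv2) and the standard library are available. Lean on these libraries where they do the work, as an engineer would, in place of code of your own. Each camera call takes 0.05 s, during which the arm holds its last target. There are 200 camera calls.

### The job

Stop the rolling pin from rolling with the wooden wedge chock: lay the chock on the sloping board with its thin edge uphill, between the two gate posts, and slide it up under the low side of the pin until the pin is jammed against the back rail with a steady push of about 12 N (15 N at most). Then pull the sliding gate all the way down by its tab and leave the pin held against the rail by the chock alone. Do not shove the other things on the worktop about.

Things in the scene. Friction and masses are not known exactly. Their poses are not given: they have to be found in the camera images.
- draining_board: fixed white board, 270 mm (uphill) by 250 mm wide. Origin on the worktop under its middle; x points uphill (level), y to the left, z up. Its flat surface rises 8 degrees (0.1396 rad) towards +x. A point s m up the slope from mid-board and n m off the surface is at x = s cos8 - n sin8, z = 0.031 + s sin8 + n cos8 (board frame).
- gate (a joint): slide of the aluminium gate down the slope, m: 0 to 0.008 at the start (shut), 0.048 at its end stop (fully open). It stays where left; about 3 N moves it. Flat U frame, 6 mm high on the board: cross strip with the tab at the low end, side strips at y = +-56 to 68 mm that end in upright posts 12 mm thick, 35 mm high, centred at s = 0.039 - joint value. Between the strips the board is free.
- gate_tab (a point): centre of the gate's upright pull tab: 12 mm thick along the slope, 30 mm wide (board's y), top 45 mm above the board's surface. This point is 28 mm above the surface, at s = -0.085 - joint value, and moves with the gate. Axes: x up the slope, z square to the slope.
- pin_center (a point): middle of the wooden rolling pin's axis; about 0.4 kg. Barrel 50 mm thick, 150 mm long, a 38 mm handle at each end. It lies across the slope (along the board's y) and leans on the two posts, 5 to 34 mm short of the rail. Its axes turn as it rolls.
- chock_grip (a point): grasp point of the loose wooden wedge chock (0.17 kg), 21 mm above its underside. Chock 64 mm long (x), 40 wide (y, grip here), 42 high. Thin edge, 3 mm high, 46 mm ahead in +x; a 55 degree ramp rises back from it to the flat top, 37 mm long, ending 18 mm behind. Starts flat on the worktop. When the chock touches the pin on the slope, this point is 61 mm downhill of the pin's axis.
- rolling_pin: the same rolling pin as a whole; its origin is its centre. Uphill of it a back rail, 36 mm high, runs across the high end of the board. The rail is adjustable and clamped: its face is somewhere from s = 0.100 to 0.116, and pushes below 100 N do not move it; the pin touches it when the pin axis is 25 mm short of the face
- chock: the same chock as a whole; origin under its middle, 14 mm ahead of the grasp point; x to the thin edge, z up
- mustard: bystander: round jar with a flat lid, 68 mm thick, 84 mm high, standing on the worktop; origin under its middle
- mug: bystander: tea mug, 94 mm high; origin under its middle
- salt: bystander: slim spice jar, 46 mm thick, 106 mm high; origin under its middle
- ring: bystander: flat jar ring, 86 mm across, 14 mm high; origin under its middle
Not all that is in view belongs to the job. Leave any turquoise look-alike of the chock alone.

How it is judged:
On the way, in this order (a step that is already met when the one before it is completed fails the run):
1. the chock presses on the pin with more than 6 N, the pin against the back rail, while the gate is still shut (contact force between chock and rolling_pin above 6 N and x of pin_center in the frame of back_rail above 0.0715 m and z of pin_center in the frame of back_rail below 0.0285 m and value of joint gate below 0.02 m), for 0.3 s.
2. the gate is pulled fully open (more than 40 mm) with the pin still against the rail (value of joint gate above 0.04 m and x of pin_center in the frame of back_rail above 0.0715 m and z of pin_center in the frame of back_rail below 0.0285 m), for 0.2 s.
At the end, for the whole second after the job is handed in: the pin lies on the board within 3.5 mm of the back rail, at rest, leaning on the chock alone (chock on the board, touching the pin), and the gate is open by more than 40 mm and clear of the pin (all of step 2 and contact force between chock and rolling_pin above 0.1 N and linear speed of each of rolling_pin, chock below 0.01 m/s and contact force between rolling_pin and gate below 0.05 N and contact force between chock and draining_board above 0.1 N).
It fails at once if the chock presses on the pin with more than 25 N (contact force between chock and rolling_pin above 25 N).
It fails at once if a bystander (mustard jar, mug, spice jar or ring) is shifted by more than 30 mm (distance of any of mustard, mug, salt, ring from where it was at the start of the episode above 0.03 m).
It also fails if it takes over 64 s, if anything falls off the work surface, if the arm or the gripper's body presses on something with over 40 N, if the wrist force passes 120 N, or if a joint passes its speed limit or range.

## Working session

There is one attempt and no reset: what is moved stays moved. The work goes in short steps, Python scripts to look and compute and a shell command to move; the robot and the scene stay as the last step left them, time stands still between calls to the robot, and variables do not carry over. Pictures are saved under pics/ and viewed, about 8 in all and at most 12, crops included, and the job is handed in when it is done.

```bash
mkdir -p pics
cat > h.py <<'E'
import numpy as np, cv2
from cell import ctrl
from scipy.spatial.transform import Rotation as R
def pts(name,st=None):
    st=st or ctrl.read_state()
    img,d=ctrl.capture(name); c=ctrl.calibration(name)
    if 'T' in c: T=np.array(c['T'])
    else:
        W=np.eye(4);W[:3,:3]=R.from_quat(st['ee_rot']).as_matrix();W[:3,3]=st['tool_pos'];T=W@np.array(c['T_tool_cam'])
    v,u=np.mgrid[:400,:640]
    P=np.stack([(u-c['cx'])/c['fx']*d,-(v-c['cy'])/c['fy']*d,-d],-1)
    P=P@T[:3,:3].T+T[:3,3]; P[d==0]=np.nan
    return img,d,P,c,T
E
python3 - <<'E'
from h import *
for n in ('scene','top'):
    img,d,P,c,T=pts(n); cv2.imwrite(f'pics/{n}0.png',img); np.save(f'pics/{n}P.npy',P); np.save(f'pics/{n}I.npy',img)
    print(c)
print(ctrl.read_state())
E
```

```text
{'fx': 426.546590229651, 'fy': 426.546590229651, 'cx': 314.9444387989932, 'cy': 199.65098565456876, 'T': array([[ 0.91093231,  0.14461698, -0.38637838,  0.02294417],
       [-0.41185295,  0.37342002, -0.83122478, -1.07940022],
       [ 0.0240722 ,  0.91632059,  0.39972129,  0.60030811],
       [ 0.        ,  0.        ,  0.        ,  1.        ]])}
{'fx': 368.7485347398022, 'fy': 368.7485347398022, 'cx': 325.1261293812943, 'cy': 204.03545360630494, 'T': array([[ 1.82206225e-03,  9.97437870e-01, -7.15148641e-02,
         4.60356736e-01],
       [-9.99997930e-01,  1.88219599e-03,  7.73476663e-04,
        -1.73292096e-02],
       [ 9.06099906e-04,  7.15133067e-02,  9.97439234e-01,
         1.13876420e+00],
       [ 0.00000000e+00,  0.00000000e+00,  0.00000000e+00,
         1.00000000e+00]])}
{'clock': 0.1, 'qpos': array([ 1.16577588e+00,  2.17694988e-01,  1.61480402e+00,  1.99417100e-05,
        1.31130939e+00, -1.12204358e-01]), 'joint_velocities': array([-0.00104807, -0.00044436, -0.00340547,  0.00047255,  0.00121562,
       -0.00112686]), 'tau': array([-7.73534084e-04, -3.98070288e+01, -3.04972529e+01, -7.23858034e-05,
        4.04277918e-03, -2.80603990e-05]), 'tool_pos': array([0.18006077, 0.59765679, 0.20327298]), 'ee_rot': array([ 1.45888007e-01,  9.89300491e-01, -1.06856757e-03, -2.92640512e-04]), 'contact_force': array([-1.20727154,  0.42076676, -0.52350318]), 'torque': array([-0.03570244, -0.0516741 ,  0.01172444]), 'opening': 0.08539625340841092}
```

View pics/scene0.png

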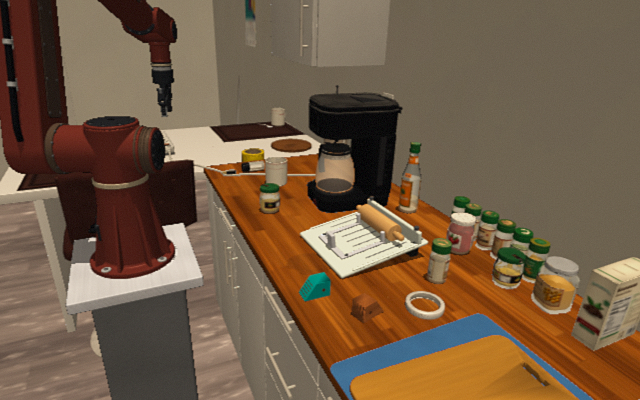

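View pics/top0.png

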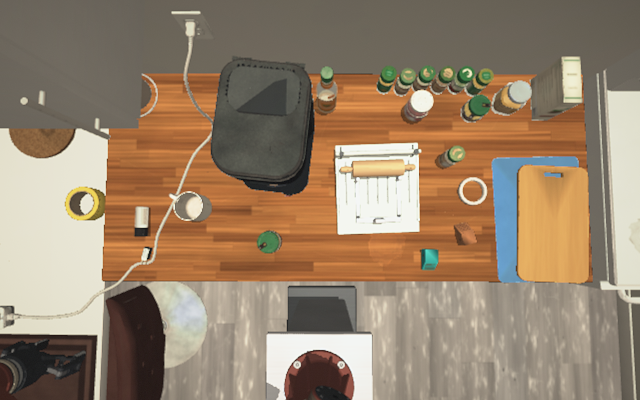

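Candidates for the chock: the brown wedge, top (464,234) / scene (367,307), and the turquoise wedge, top (430,259) / scene (315,287). The brown one fits the wooden chock; the turquoise one is the look-alike. The board is at top (378,189), with the pin at (378,169), the tab at (378,219), the spice jar at (452,156) and the ring at (473,191).

Run:
```python
from h import *
I=np.load('pics/topI.npy');P=np.load('pics/topP.npy');S=np.load('pics/sceneI.npy');Q=np.load('pics/sceneP.npy')
a=cv2.resize(I[215:275,410:490],None,fx=5,fy=5,interpolation=cv2.INTER_CUBIC)
b=cv2.resize(S[265:325,290:390],None,fx=4,fy=4,interpolation=cv2.INTER_CUBIC)
c=cv2.resize(I[138:240,330:425],None,fx=4,fy=4,interpolation=cv2.INTER_CUBIC)
d=cv2.resize(S[195:280,295:430],None,fx=2.9,fy=2.9,interpolation=cv2.INTER_CUBIC)
o=np.zeros((580,800,3),np.uint8);o[:300,:400]=a;o[:240,400:800]=b
h=min(280,c.shape[0]);c=cv2.resize(c,(260,279));o[300:579,:260]=c;o[300:300+d.shape[0],300:300+d.shape[1]]=d[:280]
cv2.imwrite('pics/crop1.png',o)
# board
X=P[125:245,325:430].reshape(-1,3);C=I[125:245,325:430].reshape(-1,3).astype(int)
m=(C.min(1)>150)&(X[:,2]>0.008)&(X[:,2]<.06)
X=X[m]
# plane RANSAC
rng=np.random.default_rng(0);best=0
for _ in range(500):
    p=X[rng.choice(len(X),3,False)];n=np.cross(p[1]-p[0],p[2]-p[0]);n/=np.linalg.norm(n)+1e-12;n*=np.sign(n[2]) or 1
    if n[2]<.95: continue
    k=abs((X-p[0])@n)<.002
    if k.sum()>best:best=k.sum();K=k
Y=X[K];c0=Y.mean(0);n=np.linalg.svd(Y-c0)[2][2];n*=np.sign(n[2]);print('plane',c0,n,np.degrees(np.arccos(n[2])),np.degrees(np.arctan2(-n[1],-n[0])),K.sum())
r=cv2.minAreaRect(Y[:,:2].astype(np.float32));print('rect',r);print(cv2.boxPoints(r))
# wood pin
hsv=cv2.cvtColor(I,cv2.COLOR_BGR2HSV)
print('px pin',hsv[169,378],'chock',hsv[234,464],hsv[228,460],hsv[240,470],'table',hsv[245,400],hsv[234,450])
for (u,v) in [(378,169),(360,170),(400,168),(378,219),(375,218),(378,150),(360,151),(452,156),(473,191),(464,234),(461,228),(470,240),(430,259)]:
    print((u,v),P[v,u].round(4))
```

```text
plane [ 0.57047408 -0.17663445  0.02914715] [-0.13886608 -0.00456382  0.99030065] 7.986574245914593 1.8823432341604964 3308
rect ((0.5861384272575378, -0.1765466034412384), (0.26511913537979126, 0.2489027976989746), 2.072450637817383)
[[ 0.449165   -0.05697039]
 [ 0.45816612 -0.30571038]
 [ 0.72311187 -0.29612282]
 [ 0.71411073 -0.04738283]]
px pin [ 19 102 240] chock [ 12 151 199] [ 12 147 153] [ 12 152 195] table [ 13 165 213] [ 12 168 170]
(378, 169) [ 0.6367 -0.1698  0.0897]
(360, 170) [ 0.6343 -0.1184  0.0865]
(400, 168) [ 0.6392 -0.2324  0.0929]
(378, 219) [ 0.4943 -0.1739  0.0532]
(375, 218) [ 0.4982 -0.1691  0.0239]
(378, 150) [ 0.7022 -0.177   0.0437]
(360, 151) [ 0.6977 -0.1222  0.0497]
(452, 156) [ 0.6722 -0.3786  0.1032]
(473, 191) [ 0.5836 -0.4779 -0.0015]
(464, 234) [ 0.4507 -0.4292  0.0447]
(461, 228) [ 0.4686 -0.4305  0.0181]
(470, 240) [ 0.433  -0.448   0.0409]
(430, 259) [ 0.3768 -0.3285  0.04  ]
```

View pics/crop1.png

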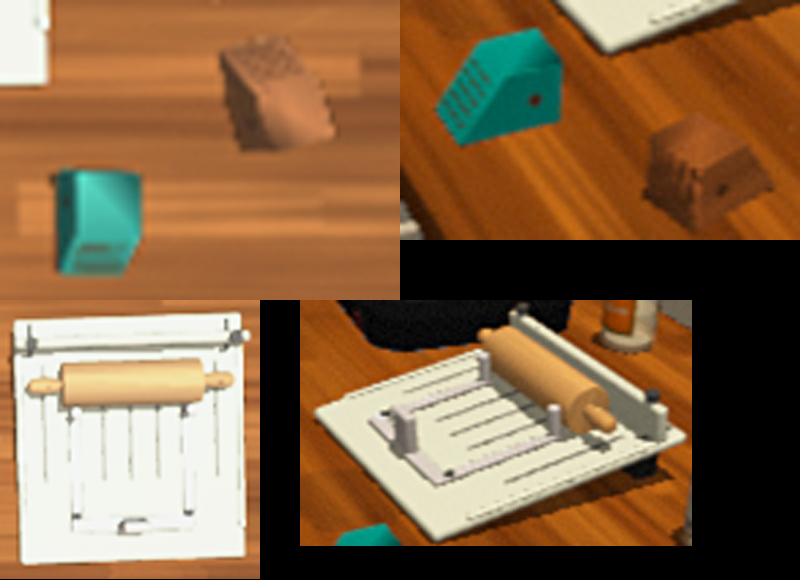

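The crop shows the wooden chock at crop (275,95), with its grooved ramp facing up-left (uphill side) and its flat top lower right. The turquoise one at crop (100,220) stays untouched.

```bash
cat >> h.py <<'E'
def goto(p,heading=None):
    """prints tool-axis shift (mm) to world p after turning so that tool y heads `heading` deg (mod 180)"""
    st=ctrl.read_state();M=R.from_quat(st['ee_rot']).as_matrix()
    t=0.
    if heading is not None:
        h=np.degrees(np.arctan2(M[1,1],M[0,1]));dh=(heading-h+90)%180-90;t=-dh
    M2=M@R.from_euler('z',t,degrees=True).as_matrix()
    dw=np.array(p)-st['tool_pos']
    print('clock %.2f'%st['clock'],'turn %.1f'%t,'q6 %.2f'%st['qpos'][5],'shift now-axes',(M.T@dw*1e3).round(1),'after turn',(M2.T@dw*1e3).round(1))
E
cat > ch.py <<'E'
from h import *
def chock(I,P,c):
    d=np.linalg.norm(P[...,:2]-np.array(c),axis=-1)
    hsv=cv2.cvtColor(I,cv2.COLOR_BGR2HSV)
    m=(d<.06)&(P[...,2]>.036)&(P[...,2]<.055)&(hsv[...,0]<28)
    m=cv2.morphologyEx(m.astype(np.uint8),cv2.MORPH_OPEN,np.ones((2,2)))>0
    X=P[m];r=cv2.minAreaRect(X[:,:2].astype(np.float32))
    ramp=P[(d<.07)&(P[...,2]>.008)&(P[...,2]<.034)]
    dv=ramp.mean(0)-X.mean(0)
    print('top n',len(X),X.mean(0).round(4),'rect',r,'ramp n',len(ramp),'dir',np.degrees(np.arctan2(dv[1],dv[0])))
E
python3 - <<'E'
from ch import *
chock(np.load('pics/topI.npy'),np.load('pics/topP.npy'),(.45,-.43))
for p in [(0.40,.15,.24),(.43,-.41,.24)]: goto(p,125)
E
```

```text
top n 188 [nan nan nan] rect ((0.4388439953327179, -0.45449090003967285), (0.06543830037117004, 0.03740127012133598), 47.68811798095703) ramp n 131 dir nan
clock 0.10 turn -51.8 q6 -0.11 shift now-axes [-339.8 -365.2  -36. ] after turn [  76.7 -492.9  -36. ]
clock 0.10 turn -51.8 q6 -0.11 shift now-axes [-530.2 -892.7  -34.9] after turn [ 373.3 -968.8  -34.9]
```

```bash
python3 -m jog '[[-38,-41,-4,0,100],[-38,-41,-4,0,100],[-38,-41,-4,0,100],[-38,-41,-4,0,100],[-38,-41,-4,0,100],[-38,-41,-4,0,100],[-38,-41,-4,0,100],[-38,-41,-4,0,100],[-38,-41,-4,0,100]]'
python3 -m jog '[[-17,-48,0,10.5,100],[-9,-50,0,10.5,100],[0,-51,0,10.5,100],[9,-50,0,10.5,100],[18,-48,0,10.5,100],[27,-44,0,10.5,100],[34,-38,0,10.5,100],[40,-32,0,10.5,100],[45,-24,0,10.5,100],[49,-16,0,10.5,100],[51,-7,0,10.5,100],[0,0,0,10.5,100]]'
python3 - <<'E'
from ch import *
goto((.43,-.42,.24),-55)
img,d,P,c,T=pts('wrist');cv2.imwrite('pics/w1.png',img);np.save('pics/wP.npy',P);np.save('pics/wI.npy',img)
E
```

```text
clock: 1.23
tool_pos: [0.4015, 0.1447, 0.2404]
ee_rot: [0.146, 0.989, 0.0, 0.0]
contact_force: [1.1, 0.3, 0.0]
opening: 0.0853
clock: 2.72
tool_pos: [0.2271, 0.1483, 0.2357]
ee_rot: [0.91, 0.414, -0.031, -0.013]
contact_force: [-0.7, -1.1, -0.0]
opening: 0.0856
clock 2.73 turn 13.9 q6 1.01 shift now-axes [-295.7  525.7  -17.3] after turn [-161.   581.3  -17.3]
```

View pics/w1.png

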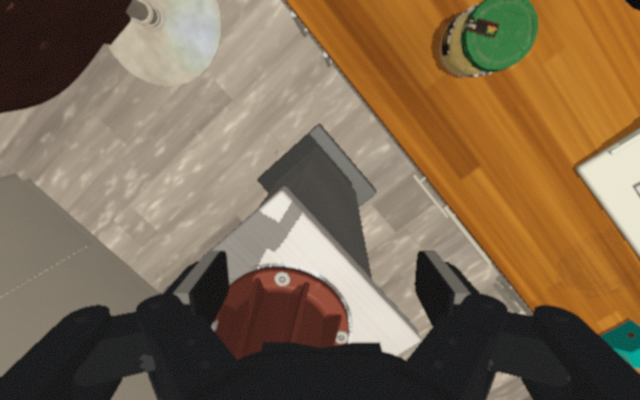

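The wrist view shows that I compensated the turn with the wrong sign, so the arm is over the cart edge (jar at (500,35), board at right). I'll go back out along +x, then across to -y, without turning.

```bash
python3 -m jog '[[36,42,0,0,100],[36,42,0,0,100],[36,42,0,0,100],[36,42,0,0,100],[0,0,0,0,100]]'
python3 -m jog '[[-43,37,0,0,100],[-43,37,0,0,100],[-43,37,0,0,100],[-43,37,0,0,100],[-43,37,0,0,100],[-43,37,0,0,100],[-43,37,0,0,100],[-43,37,0,0,100],[-43,37,0,0,100],[-43,37,0,0,100],[0,0,0,0,100]]'
python3 - <<'E'
from ch import *
goto((.43,-.42,.24),-45)
img,d,P,c,T=pts('wrist');cv2.imwrite('pics/w2.png',img);np.save('pics/wP.npy',P);np.save('pics/wI.npy',img)
chock(img,np.nan_to_num(P,nan=-9),(.44,-.445))
E
```

```text
clock: 3.4
tool_pos: [0.4506, 0.1434, 0.2195]
ee_rot: [0.91, 0.414, -0.032, -0.014]
contact_force: [-1.6, 0.1, 0.6]
opening: 0.0854
clock: 4.78
tool_pos: [0.4431, -0.4257, 0.2224]
ee_rot: [0.91, 0.412, -0.03, -0.013]
contact_force: [0.1, 0.2, 0.7]
opening: 0.0852
clock 4.78 turn 3.7 q6 -0.12 shift now-axes [ -5.2 -14.5 -16.7] after turn [ -6.1 -14.1 -16.7]
top n 1211 [ 0.3651 -0.5155 -0.0359] rect ((-4.277789115905762, -4.704769611358643), (12.76675796508789, 0.05454311519861221), 42.04425048828125) ramp n 698 dir 38.143997794090346
```

View pics/w2.png

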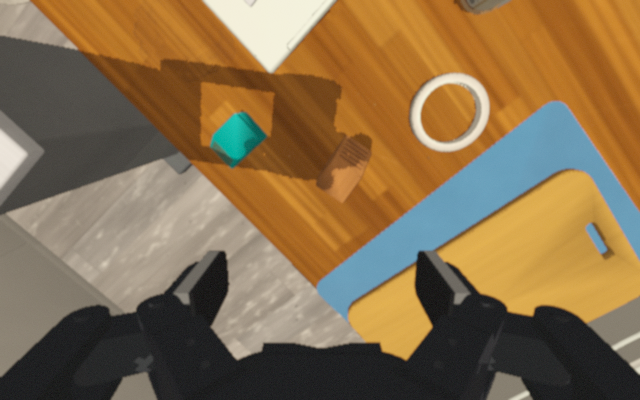

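The wrist view shows the brown chock at (345,168), with its ramp grooves at (355,150) pointing up-right; the turquoise decoy is at (238,138) and the ring at (450,112). The tool is now tilted 4°, which is tolerable. Next I'll measure the chock.

```bash
sed -i '/morphologyEx/d' ch.py
cat >> ch.py <<'E'
def chock2(I,P,c):
    d=np.linalg.norm(P[...,:2]-np.array(c),axis=-1); z=P[...,2]
    t=(d<.06)&(z>.037)&(z<.05); b=(d<.07)&(z>.006)&(z<.06)
    for m,n in((t,'top'),(b,'all')):
        k,l,s,_=cv2.connectedComponentsWithStats(m.astype(np.uint8)); j=1+s[1:,4].argmax();X=P[l==j]
        r=cv2.minAreaRect(X[:,:2].astype(np.float32));print(n,len(X),X.mean(0).round(4),r)
    f=(d<.06)&(z>.01)&(z<.034);X=P[f]; 
    A=np.c_[X[:,:2],np.ones(len(X))];w=np.linalg.lstsq(A,X[:,2],rcond=None)[0];print('ramp slope',w,'downdir',np.degrees(np.arctan2(-w[1],-w[0])))
E
python3 - <<'E'
from ch import *
I=np.load('pics/wI.npy');P=np.nan_to_num(np.load('pics/wP.npy'),nan=-9)
chock2(I,P,(.44,-.445))
chock2(np.load('pics/topI.npy'),np.nan_to_num(np.load('pics/topP.npy'),nan=-9),(.44,-.445))
print(P[168,345],P[150,355],P[185,340],P[250,310])
E
```

```text
top 1193 [ 0.4429 -0.4429  0.0407] ((0.4429571032524109, -0.44341108202934265), (0.04067385569214821, 0.040257539600133896), 15.348633766174316)
all 2014 [ 0.4533 -0.4391  0.0331] ((0.45286259055137634, -0.4404641091823578), (0.06149808317422867, 0.04060203954577446), 15.74669361114502)
ramp slope [-0.3226936  -0.20366237  0.08498705] downdir 32.25734885988247
top 186 [ 0.4408 -0.4429  0.0417] ((0.44235584139823914, -0.44301292300224304), (0.04382014647126198, 0.040546122938394547), 16.362451553344727)
all 347 [ 0.4495 -0.4377  0.0324] ((0.45222628116607666, -0.4406284987926483), (0.06410497426986694, 0.042322684079408646), 16.362451553344727)
ramp slope [-0.10818071 -0.16815434 -0.00062653] downdir 57.24513148885727
[ 0.45674336 -0.43793465  0.03986482] [ 0.47647847 -0.4336726   0.01402042] [ 0.44008323 -0.44891006  0.04216285] [ 0.34120941 -0.50227152 -0.00134038]
```

Run:
```python
from ch import *
goto((.441,-.443,.10),-74.2)
```

```text
clock 4.83 turn 33.0 q6 -0.12 shift now-axes [-11.1  17.1 122.2] after turn [ -0.   20.4 122.2]
```

```bash
python3 -m jog '[[0,0,0,10.5,100],[0,0,0,10.5,100],[0,0,0,10.5,100],[0,10,40,1.5,100],[0,10,41,0,100],[0,0,41,0,100],[0,0,0,0,100]]'
python3 - <<'E'
from ch import *
goto((.441,-.443,.004),-74.2)
E
```

```text
clock: 5.7
tool_pos: [0.4399, -0.437, 0.0963]
ee_rot: [0.99, 0.139, -0.035, -0.009]
contact_force: [0.1, 0.8, -0.2]
opening: 0.0852
clock 5.70 turn 0.2 q6 0.44 shift now-axes [ 5.6  8.5 91.9] after turn [ 5.6  8.5 91.9]
```

```bash
python3 -m jog '[[5,8,30,0,100],[0,0,30,0,100],[0,0,25,0,100],[0,0,5,0,100],[0,0,0,0,100]]'
python3 - <<'E'
from ch import *
goto((.441,-.443,.004),-74.2);print(ctrl.read_state()['contact_force'])
E
```

```text
clock: 6.32
tool_pos: [0.4448, -0.4488, 0.0121]
ee_rot: [0.99, 0.139, -0.032, -0.003]
contact_force: [0.1, -0.8, 0.5]
opening: 0.085
clock 6.33 turn 0.1 q6 0.45 shift now-axes [-1.5 -6.5  8.3] after turn [-1.6 -6.5  8.3]
[ 0.1099192  -0.82106361  0.54029903]
```

```bash
python3 -m jog '[[-2,-6,6,0,100],[0,0,0,0,100]]'
python3 -m jog '[[0,0,0,0,40],[0,0,0,0,20],[0,0,0,0,0],[0,0,0,0,0],[0,0,0,0,0],[0,0,0,0,0],[0,0,0,0,0]]' 40
python3 -m jog '[[0,0,-20,0,0],[0,0,-30,0,0],[0,0,-30,0,0],[0,0,0,0,0]]'
python3 - <<'E'
from ch import *
a=np.radians(2.07);u=np.array([np.cos(a),np.sin(a)]);o=np.array([.5861,-.1765])
def at(s,n): return list(o+u*(s*np.cos(.1396)-n*np.sin(.1396)))+[.031+s*np.sin(.1396)+n*np.cos(.1396)]
print(at(-.02,.1),at(-.02,.03))
goto(at(-.02,.12),-87.93)
# rail, tab, pin from first top view in board frame
P=np.load('pics/topP.npy');I=np.load('pics/topI.npy')
q=(P[...,:2]-o); xb=q@u; yb=q@np.array([-u[1],u[0]]); z=P[...,2]-.031
s=xb*np.cos(.1396)+z*np.sin(.1396); n=-xb*np.sin(.1396)+z*np.cos(.1396)
k=(abs(yb)<.07)&(n>.03)
for lo,hi in((-.12,-.06),(.03,.09),(.092,.14)):
    j=k&(s>lo)&(s<hi);print(lo,j.sum(),np.percentile(s[j],[2,50,98]).round(4),np.percentile(yb[j],[2,50,98]).round(4),n[j].max().round(4))
j=(abs(yb)<.06)&(s>.03)&(s<.09)&(n>.046);print('pin crest',np.median(s[j]),np.polyfit(yb[j],s[j],1))
E
```

```text
clock: 6.58
tool_pos: [0.4396, -0.4427, 0.0048]
ee_rot: [0.99, 0.138, -0.033, -0.004]
contact_force: [0.1, -0.3, 1.1]
opening: 0.0855
clock: 7.45
tool_pos: [0.4401, -0.4435, 0.0047]
ee_rot: [0.99, 0.138, -0.032, -0.004]
contact_force: [-0.3, -0.2, 4.1]
opening: 0.0385
clock: 7.95
tool_pos: [0.4471, -0.4452, 0.0878]
ee_rot: [0.99, 0.138, -0.031, -0.001]
contact_force: [-0.2, 0.5, -1.8]
opening: 0.039
[np.float64(0.5524018679037113), np.float64(-0.17771798672262967), np.float64(0.1272442330821155)] [np.float64(0.5621358030088376), np.float64(-0.17736616295735075), np.float64(0.05792521168533454)]
clock 7.95 turn 13.8 q6 0.45 shift now-axes [ 168.1 -229.7  -67.1] after turn [ 108.3 -263.2  -67.1]
-0.12 51 [-0.099  -0.0925 -0.0873] [-0.0132  0.0016  0.0152] 0.05
0.03 813 [0.0368 0.0603 0.0842] [-0.0674 -0.0001  0.0671] 0.0555
0.092 199 [0.1009 0.1066 0.1126] [-0.0657 -0.0008  0.0655] 0.0405
pin crest 0.06121385454282993 [-0.0139055   0.06118037]
```

```bash
cat >> h.py <<'E'
_a=np.radians(2.07);U=np.array([np.cos(_a),np.sin(_a)]);V=np.array([-U[1],U[0]]);O=np.array([.5861,-.1765])
def at(s,n,y=0): return list(O+U*(s*np.cos(.1396)-n*np.sin(.1396))+V*y)+[.031+s*np.sin(.1396)+n*np.cos(.1396)]
def sn(p):
    q=np.array(p)[:2]-O;x=q@U;z=p[2]-.031;return np.round([x*np.cos(.1396)+z*np.sin(.1396),q@V,-x*np.sin(.1396)+z*np.cos(.1396)],4)
E
python3 -m jog '[[0,0,-40,7,0],[0,0,-20,7,0],[0,0,0,0,0]]'
python3 - <<'E'
from h import *
t=at(-.025,.021);t[0]-=.0015;print(t)
t[2]=.12;goto(t,-87.93)
E
```

```text
clock: 8.32
tool_pos: [0.4496, -0.4437, 0.1448]
ee_rot: [0.999, 0.017, -0.032, 0.001]
contact_force: [-0.4, -0.1, -1.7]
opening: 0.0383
[np.float64(0.5569391813215411), np.float64(-0.1774997738091584), np.float64(0.04831703099171267)]
clock 8.32 turn -0.1 q6 0.69 shift now-axes [ 117.9 -262.3   17.2] after turn [ 118.2 -262.1   17.2]
```

```bash
python3 -m jog '[[20,-44,0,0,0],[20,-44,0,0,0],[20,-44,0,0,0],[20,-44,0,0,0],[20,-44,0,0,0],[18,-42,10,0,0],[0,0,0,0,0]]'
python3 - <<'E'
from h import *
t=at(-.025,.021);t[0]-=.0015
t[2]=.06;goto(t,-87.93)
img,d,P,c,T=pts('scene');cv2.imwrite('pics/s2.png',cv2.resize(img[130:290,260:480],None,fx=3,fy=3))
E
```

```text
clock: 9.2
tool_pos: [0.5552, -0.173, 0.1225]
ee_rot: [0.999, 0.02, -0.036, -0.002]
contact_force: [-0.3, -0.5, -2.0]
opening: 0.0388
clock 9.20 turn 0.2 q6 1.13 shift now-axes [ 6.   4.9 62.2] after turn [ 6.   4.9 62.2]
```

View pics/s2.png

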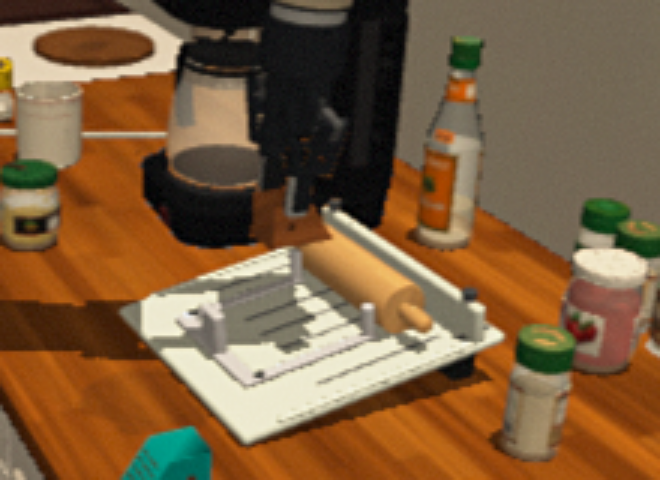

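The chock hangs in the gripper at crop (290,225), thin edge toward the pin and rail, above the gate. Lowering.

```bash
python3 -m jog '[[5,5,20,0,0],[0,0,20,0,0],[0,0,14,0,0],[0,0,0,0,0]]'
python3 - <<'E'
from h import *
t=at(-.025,.021);t[0]-=.0015
t[2]=.045;goto(t,-87.93)
E
```

```text
clock: 9.75
tool_pos: [0.5566, -0.1819, 0.0698]
ee_rot: [0.999, 0.016, -0.035, -0.001]
contact_force: [-0.2, 0.9, -2.5]
opening: 0.0387
clock 9.75 turn -0.2 q6 1.13 shift now-axes [ 2.2 -4.3 24.7] after turn [ 2.2 -4.3 24.7]
```

```bash
python3 -m jog '[[2,-4,10,0,0],[0,0,10,0,0],[0,0,0,0,0]]'
python3 -m jog '[[0,0,3,0,0],[0,0,0,0,0]]'
python3 -m jog '[[0,0,2,0,0],[0,0,0,0,0]]'
```

```text
clock: 10.12
tool_pos: [0.5586, -0.1776, 0.0513]
ee_rot: [0.999, 0.017, -0.034, -0.001]
contact_force: [-0.6, 0.4, -1.9]
opening: 0.0386
clock: 10.38
tool_pos: [0.5594, -0.1782, 0.0495]
ee_rot: [0.999, 0.017, -0.033, -0.0]
contact_force: [-0.3, 0.3, -2.6]
opening: 0.0383
clock: 10.62
tool_pos: [0.5591, -0.1781, 0.0474]
ee_rot: [0.999, 0.017, -0.033, -0.0]
contact_force: [-0.1, -0.3, -2.0]
opening: 0.0387
```

```bash
for i in 1 2 3; do python3 -m jog '[[0,0,3,0,0],[0,0,0,0,0]]' | grep -E 'tool|contact'; done
```

```text
tool_pos: [0.5586, -0.178, 0.044]
contact_force: [-0.5, -0.5, -2.2]
tool_pos: [0.5584, -0.178, 0.041]
contact_force: [-0.3, -0.2, -1.6]
tool_pos: [0.5587, -0.1782, 0.0383]
contact_force: [0.5, -0.9, -1.1]
```

```bash
python3 -m jog '[[0,0,3,0,0],[0,0,0,0,0]]' 20| grep -E 'tool|contact'; python3 -m jog '[[0,0,2,0,0],[0,0,0,0,0]]' | grep -E 'tool|contact'; python3 -m jog '[[0,0,0,0,65],[0,0,0,0,65],[0,0,0,0,65],[0,0,0,0,65]]'
python3 - <<'E'
from h import *
print(sn(ctrl.read_state()['tool_pos']))
img,d,P,c,T=pts('scene');cv2.imwrite('pics/s3.png',cv2.resize(img[190:280,290:430],None,fx=5,fy=5,interpolation=cv2.INTER_CUBIC))
E
```

```text
tool_pos: [0.558, -0.1785, 0.0369]
contact_force: [-3.5, -0.3, 6.7]
tool_pos: [0.5572, -0.1787, 0.0355]
contact_force: [-8.4, -0.4, 11.4]
clock: 12.38
tool_pos: [0.5581, -0.178, 0.0331]
ee_rot: [0.999, 0.017, -0.033, -0.0]
contact_force: [-0.1, -0.3, -0.3]
opening: 0.0559
[-0.0274 -0.0005  0.006 ]
```

View pics/s3.png

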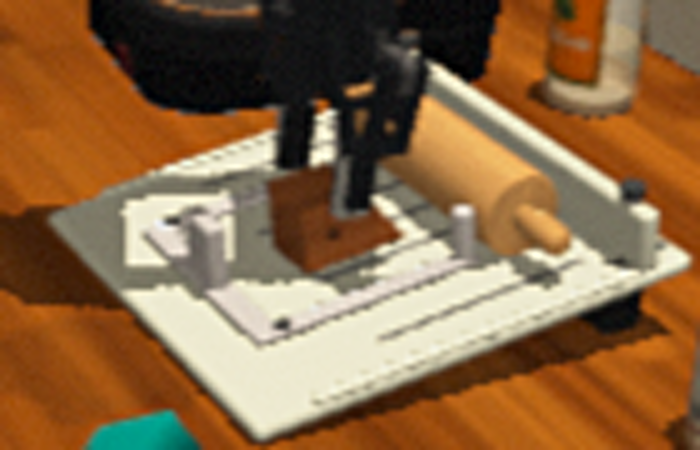

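The chock lies flat at (330,215), between the strips and thin edge uphill, in front of the pin. Regripping and sliding it up.

```bash
python3 -m jog '[[0,0,0,0,30],[0,0,0,0,0],[0,0,0,0,0],[0,0,0,0,0],[0,0,0,0,0]]' 30| grep -E 'tool|contact|open'; python3 -m jog '[[4.9,0,-1,0,0],[4.9,0,-1,0,0],[4.9,0,-1,0,0],[4.9,0,-1,0,0],[0,0,0,0,0]]' | grep -E 'tool|contact'; for i in 1 2 3 ; do python3 -m jog '[[2.9,0,-0.6,0,0],[0,0,0,0,0]]' | grep -E 'tool|contact';done
python3 - <<'E'
from h import *
print(sn(ctrl.read_state()['tool_pos']))
E
```

```text
tool_pos: [0.5583, -0.1782, 0.0335]
contact_force: [-0.6, -1.3, 0.7]
opening: 0.039
tool_pos: [0.5792, -0.1775, 0.0364]
contact_force: [-2.1, 0.7, 3.6]
tool_pos: [0.581, -0.1774, 0.0367]
contact_force: [-4.6, -0.9, 5.2]
tool_pos: [0.5838, -0.1773, 0.0371]
contact_force: [-5.4, -0.1, 6.0]
tool_pos: [0.5862, -0.1772, 0.0374]
contact_force: [-5.8, 0.2, 5.2]
[ 0.0009 -0.0007  0.0063]
```

```bash
for i in 1 2 3 ; do python3 -m jog '[[2,0,-0.7,0,0],[0,0,0,0,0]]' | grep -E 'tool|contact';done
python3 - <<'E'
from h import *
print(sn(ctrl.read_state()['tool_pos']))
img,d,P,c,T=pts('top');
q=P[...,:2]-O;xb=q@U;yb=q@V;z=P[...,2]-.031
s=xb*np.cos(.1396)+z*np.sin(.1396); n=-xb*np.sin(.1396)+z*np.cos(.1396)
j=(abs(yb)<.07)&(s>.04)&(s<.095)&(n>.046)&(n<.056);print('pin crest',np.median(s[j]),j.sum())
E
```

```text
tool_pos: [0.5876, -0.1771, 0.0376]
contact_force: [-6.3, -1.1, 5.3]
tool_pos: [0.5899, -0.177, 0.038]
contact_force: [-4.7, -0.5, 4.4]
tool_pos: [0.5923, -0.1768, 0.0383]
contact_force: [-3.8, -1.2, 1.4]
[ 0.0071 -0.0005  0.0064]
pin crest 0.06832351648569168 114
```

```bash
for i in 1 2 3 4 5; do python3 -m jog '[[1.2,0,-0.3,0,0],[0,0,0,0,0]]' | grep -E 'tool|contact';done
```

```text
tool_pos: [0.5947, -0.1767, 0.0387]
contact_force: [-1.2, -0.4, -1.8]
tool_pos: [0.5959, -0.1767, 0.0392]
contact_force: [-0.4, 0.7, -2.8]
tool_pos: [0.5969, -0.1768, 0.0397]
contact_force: [-0.0, 0.3, -1.3]
tool_pos: [0.598, -0.1769, 0.04]
contact_force: [-0.5, -0.0, -2.8]
tool_pos: [0.5993, -0.1769, 0.0403]
contact_force: [-0.6, -0.2, -2.3]
```

```bash
python3 -m jog '[[1,0,0.4,0,0],[0,0,0,0,0]]' | grep -E 'tool|contact'; for i in 1 2 3 ; do python3 -m jog '[[1,0,-0.1,0,0],[0,0,0,0,0]]' | grep -E 'tool|contact';done
```

```text
tool_pos: [0.6001, -0.1768, 0.0397]
contact_force: [-0.5, -0.5, -2.3]
tool_pos: [0.6001, -0.1768, 0.0396]
contact_force: [-3.2, -0.1, -0.0]
tool_pos: [0.6001, -0.1768, 0.0397]
contact_force: [-6.2, -0.5, 1.8]
tool_pos: [0.6001, -0.1768, 0.0397]
contact_force: [-9.3, -1.5, 3.2]
```

```bash
python3 -m jog '[[0.8,0,0.1,0,0],[0,0,0,0,0],[0,0,0,0,0],[0,0,0,0,0],[0,0,0,0,0]]' | grep -E 'tool|contact'
python3 - <<'E'
from h import *
print(sn(ctrl.read_state()['tool_pos']))
img,d,P,c,T=pts('top');
q=P[...,:2]-O;xb=q@U;yb=q@V;z=P[...,2]-.031
s=xb*np.cos(.1396)+z*np.sin(.1396); n=-xb*np.sin(.1396)+z*np.cos(.1396)
j=(abs(yb)<.07)&(s>.05)&(s<.098)&(n>.046)&(n<.056);print('pin crest',np.median(s[j]),j.sum())
j=(abs(yb)<.06)&(s<-.07)&(s>-.13)&(n>.038);print('tab',np.percentile(s[j],[5,50,95]))
img,d,P,c,T=pts('scene');cv2.imwrite('pics/s4.png',cv2.resize(img[190:280,290:430],None,fx=5,fy=5,interpolation=cv2.INTER_CUBIC))
E
```

```text
tool_pos: [0.6001, -0.1768, 0.0397]
contact_force: [-10.4, -0.5, 5.6]
[ 0.015  -0.0008  0.0067]
pin crest 0.07730579842964408 117
tab [-0.12632331 -0.09474069 -0.07220517]
```

View pics/s4.png

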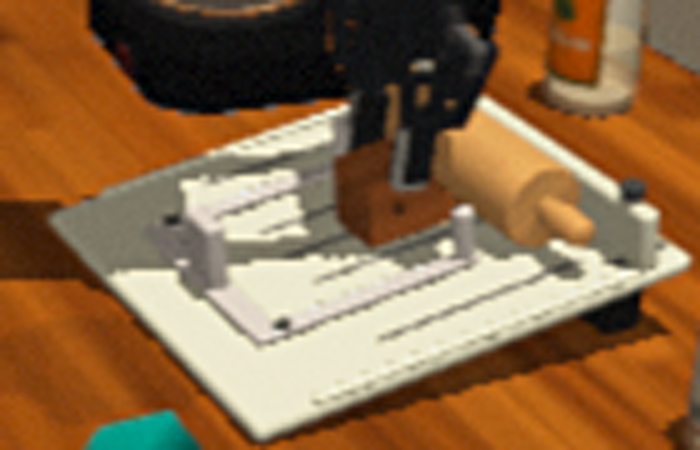

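```bash
python3 -m jog '[[0.9,0,-0.4,0,0],[0,0,0,0,0],[0,0,0,0,0],[0,0,0,0,0],[0,0,0,0,0]]' | grep -E 'tool|contact'; python3 -c "
from h import *
for i in range(4):
    ctrl.capture('wrist');print(ctrl.read_state()['contact_force'].round(1))"
```

```text
tool_pos: [0.6001, -0.1768, 0.0398]
contact_force: [-12.4, -2.1, 5.1]
[-12.9  -1.1   5.3]
[-12.3  -1.1   5.4]
[-11.6  -0.7   5. ]
[-11.8  -1.5   4.4]
```

```bash
python3 -m jog '[[0,0,0,0,55],[0,0,0,0,60],[0,0,0,0,60],[0,0,0,0,60]]' | grep -E 'tool|contact|open'; python3 -m jog '[[0,0,-20,0,60],[0,0,-30,0,60],[0,0,-30,0,60],[0,0,0,0,60]]' | grep -E 'clock|tool|contact|open'
cat > pin.py <<'E'
from h import *
img,d,P,c,T=pts('top');
q=P[...,:2]-O;xb=q@U;yb=q@V;z=P[...,2]-.031
s=xb*np.cos(.1396)+z*np.sin(.1396); n=-xb*np.sin(.1396)+z*np.cos(.1396)
j=(abs(yb)<.07)&(s>.05)&(s<.098)&(n>.046)&(n<.056);print('pin crest',np.median(s[j]),j.sum())
j=(abs(yb)<.02)&(s<-.07)&(s>-.16)&(n>.038)&(n<.05);print('tab',np.percentile(s[j],[5,50,95]) if j.any() else None)
E
python3 pin.py
python3 - <<'E'
from h import *
t=at(-.055,.06);goto(t,-87.93);print(sn(ctrl.read_state()['tool_pos']))
E
```

```text
tool_pos: [0.6054, -0.1766, 0.0403]
contact_force: [-0.3, -0.2, -0.8]
opening: 0.0514
clock: 20.02
tool_pos: [0.6135, -0.1778, 0.1251]
contact_force: [-0.4, -0.0, 0.4]
opening: 0.0514
pin crest 0.08004850613977021 86
tab None
clock 20.07 turn -0.1 q6 1.17 shift now-axes [-85.9  -1.4  45.2] after turn [-85.9  -1.6  45.2]
[ 0.0381 -0.0016  0.0872]
```

```bash
python3 -m jog '[[-43,0,0,0,0],[-43,0,0,0,0],[0,0,0,0,0],[0,0,0,0,0],[0,0,0,0,0]]' | grep -E 'clock|tool|contact|open'
python3 pin.py
python3 - <<'E'
from h import *
goto(at(-.055,.012),-87.93);print(sn(ctrl.read_state()['tool_pos']))
E
```

```text
clock: 20.7
tool_pos: [0.5252, -0.1795, 0.1255]
contact_force: [-0.8, 0.7, -0.6]
opening: 0.0004
pin crest 0.07660521264251607 271
tab [-0.09879911 -0.09269382 -0.08723303]
clock 20.75 turn -0.1 q6 1.11 shift now-axes [10.6 -0.7 89.7] after turn [10.6 -0.7 89.7]
[-0.0472 -0.0008  0.102 ]
```

```bash
python3 -m jog '[[5,0,30,0,0],[5,0,30,0,0],[0,0,25,0,0],[0,0,3,0,0],[0,0,0,0,0]]' | grep -E 'clock|tool|contact|open'
python3 - <<'E'
from h import *
goto(at(-.055,.012),-87.93);print(sn(ctrl.read_state()['tool_pos']))
E
```

```text
clock: 21.38
tool_pos: [0.5292, -0.1793, 0.0374]
contact_force: [0.2, 0.9, 0.7]
opening: -0.0
clock 21.38 turn -0.1 q6 1.12 shift now-axes [ 1.  -0.7  2.1] after turn [ 1.  -0.7  2.1]
[-0.0555 -0.0007  0.0142]
```

```bash
python3 -m jog '[[-4.9,0,1,0,0],[-4.9,0,1,0,0],[-4.9,0,1,0,0],[-4.9,0,1,0,0],[-2,0,0.4,0,0],[0,0,0,0,0]]' | grep -E 'tool|contact'
for i in 1 2; do python3 -m jog '[[-4.9,0,1,0,0],[-4.9,0,1,0,0],[-4.9,0,1,0,0],[0,0,0,0,0]]' | grep -E 'tool|contact';done; python3 pin.py
python3 - <<'E'
from h import *
print(sn(ctrl.read_state()['tool_pos']))
E
```

```text
tool_pos: [0.5063, -0.1799, 0.0339]
contact_force: [-0.1, 0.2, -0.4]
tool_pos: [0.4914, -0.1807, 0.0322]
contact_force: [1.2, 0.2, 0.5]
tool_pos: [0.476, -0.1811, 0.0299]
contact_force: [0.3, -1.4, 1.3]
pin crest 0.07595209130996167 428
tab [-0.1249603  -0.12433287 -0.1225504 ]
[-0.1093 -0.0005  0.0142]
```

```bash
for i in 1 2 3 4; do python3 -m jog '[[-2.9,0,0.6,0,0],[-2.9,0,0.6,0,0],[0,0,0,0,0]]' | grep -E 'tool|contact';done
```

```text
tool_pos: [0.4707, -0.1811, 0.0291]
contact_force: [1.9, -0.6, 1.7]
tool_pos: [0.4646, -0.1813, 0.0282]
contact_force: [1.6, 0.2, 1.7]
tool_pos: [0.463, -0.1817, 0.0286]
contact_force: [8.9, 1.0, 1.2]
tool_pos: [0.462, -0.1825, 0.0297]
contact_force: [15.3, 3.9, 2.4]
```

```bash
python3 -m jog '[[10,0,-1,0,0],[8,0,-2,0,0],[0,0,-40,0,0],[0,0,-50,0,0],[0,0,-50,0,0],[-50,0,-10,0,0],[-40,0,0,0,0],[0,0,0,0,0]]' | grep -E 'clock|tool|contact'
python3 pin.py
python3 - <<'E'
from h import *
img,d,P,c,T=pts('scene');a=cv2.resize(img[190:280,290:430],None,fx=5,fy=5,interpolation=cv2.INTER_CUBIC);cv2.imwrite('pics/s5.png',a)
I,d,P,c,T=pts('top');cv2.imwrite('pics/t5.png',I)
I0=np.load('pics/topI.npy').astype(int)
for n,(u,v) in dict(salt=(452,156),ring=(473,191),mug=(190,206),mustard=(268,242),decoy=(430,259)).items():
    print(n,abs(I[v-18:v+18,u-18:u+18]-I0[v-18:v+18,u-18:u+18]).mean().round(1))
E
```

```text
clock: 25.68
tool_pos: [0.3881, -0.1828, 0.1824]
contact_force: [1.0, 0.6, -0.3]
pin crest 0.07573225044514084 425
tab [-0.13698011 -0.13320186 -0.12783026]
salt 0.5
ring 0.5
mug 0.5
mustard 0.5
decoy 36.1
```

View pics/s5.png

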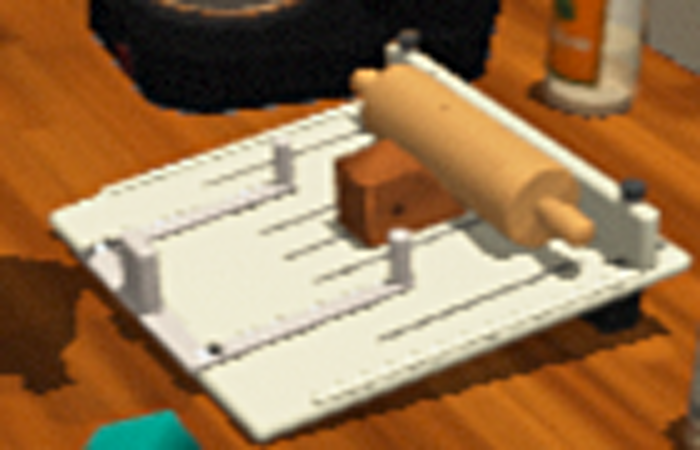

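The gate is at its stop (lower post at (400,260), tab at (140,270)). The chock is flat under the pin at (395,190) and the pin lies against the rail. I'll make one drift check on the pin.

```bash
python3 -m jog '[[0,0,0,0,0],[0,0,0,0,0],[0,0,0,0,0],[0,0,0,0,0],[0,0,0,0,0],[0,0,0,0,0],[0,0,0,0,0],[0,0,0,0,0]]' | grep clock
cat >> pin.py <<'E'
j=(abs(yb)<.06)&(s>.096)&(n>.033)&(n<.042);print('rail top s',np.percentile(s[j],[2,5,50,95]),j.sum())
j=(abs(yb)<.06)&(s>.05)&(s<.098)&(n>.02)&(n<.056)
A=np.c_[2*s[j],2*n[j],np.ones(j.sum())];w=np.linalg.lstsq(A,s[j]**2+n[j]**2,rcond=None)[0];print('circle',w[:2],np.sqrt(w[2]+w[0]**2+w[1]**2))
I0=np.load('pics/topI.npy').astype(int);print(img[259,430],I0[259,430])
E
python3 pin.py
```

```text
clock: 26.82
pin crest 0.0753498753134077 412
tab [-0.13700216 -0.13174351 -0.12790066]
rail top s [0.09650099 0.09721322 0.10779046 0.38293322] 242
circle [0.07535113 0.02803675] 0.022544686895434273
[ 89 104 170] [169 185  69]
```

```bash
for i in 1 2 3; do for k in 1 2 3; do python3 pin.py | grep -E 'crest|circle' | tr '\n' ' '; done; echo; python3 -m jog '[[0,0,0,0,0],[0,0,0,0,0],[0,0,0,0,0],[0,0,0,0,0],[0,0,0,0,0],[0,0,0,0,0],[0,0,0,0,0],[0,0,0,0,0]]' | grep clock; done
```

```text
pin crest 0.07583388188373615 426 circle [0.07547268 0.02787501] 0.022700123783540662 pin crest 0.07566443496004957 432 circle [0.0754287  0.02779351] 0.02270075303164111 pin crest 0.07615835678408867 434 circle [0.07547147 0.02771069] 0.02273794556331677 
clock: 28.02
pin crest 0.07565992467826109 422 circle [0.07543443 0.02733464] 0.022968321383937396 pin crest 0.07601965094057325 427 circle [0.07545081 0.02780745] 0.022826518564318592 pin crest 0.07593262540596314 425 circle [0.07551768 0.02748679] 0.02290387318589445 
clock: 29.18
pin crest 0.07603826715726472 410 circle [0.07556122 0.0275945 ] 0.02282593108085193 pin crest 0.07581676846566973 430 circle [0.07548634 0.02785354] 0.022690023771089543 pin crest 0.07613560414101028 432 circle [0.07543713 0.02779524] 0.022635405899977222 
clock: 30.32
```

The pin isn't creeping, so I'm handing in.

```bash
python3 -c "
from cell import ctrl
print(ctrl.close_job())"
```

```text
the job is handed in; nothing more can be done
None
```

The pin is held against the back rail by the chock alone, the gate is fully open, and the job was handed in at about 30 s.

**What I did**
- I picked up the brown chock and laid it on the slope between the posts, thin edge uphill.
- I slid it up until the pin stopped at the rail, with a steady wrist push of about 12 N for about 0.8 s. I then let go and hooked the gate tab down to its end stop.

**Last checks**
- **Gate:** the tab was at s ≈ -0.133, which is about 48 mm open.
- **Pin:** its axis was steady at s ≈ 0.0755 over 3.5 s. The rail face measured about 0.101 on the first picture, so the pin is touching it within camera accuracy. A later rail reading was too noisy to use.
- **Chock and gate clearance:** the last picture shows the chock flat under the pin and the posts well clear of it.
- **Bystanders:** the top picture shows all four unchanged from the start.

**Not confirmed or not as planned**
- The chock-to-pin force was only inferred from the wrist force; I could not read it directly.
- The arm covered the turquoise look-alike in the last top picture. The side view shows it where it was.
- On the way to the chock I compensated a turn with the wrong sign. The arm ended up near the cart, and the tool stayed tilted about 4° for the rest of the job, with no contact.

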